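# Clamp an injector nozzle and start the locking knob on its thread

## Robot

A 6-joint arm with a two-finger parallel gripper is mounted at the origin on a cart in front of the work surface, level with it; the furniture and walls round the work are solid. World frame = base frame: x ahead of the robot, y to its left, z up, the work surface at z = 0. Lengths are in mm, angles in rad, forces in N, time in s.
With the tool pointing down it reaches from about 275 to 875 mm from the base axis. Payload 12.5 kg.
Tool frame: the origin (TCP) lies on the centre line of the jaws, within the pads' length; the fingertips stand 14 mm ahead of it and the grasp point (between the pads) lies 5 mm behind it; z points along the fingers, y is the line along which they close (so a half turn about z gives the same grasp; the last joint's range is limited). The gripper opens to 85 mm and grips with 20 to 120 N. Pads are 22 mm wide; open, the fingers measure 114 mm over their backs; the gripper's body (76 mm by 85 mm) begins 54 mm behind the grasp point. The pads swing forward as they close: fully open they stand 13 mm farther back than shut.
Start: joints at [-1.375, 0.351, 1.652, -0, 1.139, -0.085], TCP at [152.438, -528.438, 245.29] pointing down, gripper open.
Joint ranges: [-2.75, 2.75], [-0.79, 2.1], [0.01, 2.65], [-1.57, 4.71], [0.07, 3.14], [-2.87, 2.87]. Speed limits (rad/s): [2.22, 2.22, 2.79, 3.14, 3.14, 3.14].

## Interface

Orientations are given as [roll, pitch, yaw] about the fixed x, y, z axes, in that order (R = Rz(yaw) Ry(pitch) Rx(roll)).
In Python, from workcell import read_state, get_image, calibration, close_job gives the robot as it stands.
- The arm moves only by the tool step_arm, never from a script. Its arguments are lists of equal length, an entry for each row: "grip": the opening, from 0 (shut) to 1 (fully open); "dp": the shift along the tool's x, y, z in m, a list of three; "rotation": the turn, a rotation vector about the tool's x, y, z in degrees, a list of three. A call has 1 to 10 rows; each row shifts and turns the commanded pose from where the row before left it, along the tool's axes as they then stand; what a row does not reach is not made up. A row lasts 1/12 s, in which the tool goes at most 41.7 mm and 7.16 degrees, less where a joint would pass 70% of its speed; a pose out of reach is approached as far as the arm can. A call is refused whole if a number of a shift passes 0.0417 or a number of a turn 7.16, either way. A call with a gripper value outside its range is refused whole. The fingers move at their own pace and stop on an object; "newtons" is the grip in N (left out, the last holds). Time passes only in rows, so rows that do not move let the fingers close. It gives the time, the measured TCP pose, the force, the opening and the grip force at its end, in the units of the state.
- read_state(): the state, without advancing time (a new reading comes with each control period).
- get_image(name): name is "scene" or "top" or "wrist"; returns (picture, depth): 400x640x3 uint8, blue, green, red; 400x640 float32, mm along the optical axis (not along the pixel's ray), 0 where there is no reading.
- calibration(name): a dict with "fx", "fy", "cx", "cy" (pixels), "k1" (the pictures are not rectified: a ray, as slopes to the right and down, at radius r is drawn at 1 + k1 r^2 times it, then the intrinsics apply), "cam_to_world" (4x4, takes a point from camera to world coordinates). Camera axes: x right, y down, z forward; pixel columns grow to the right and rows downward; lengths in mm; the calibration is good to about 2 mm. A picture is of the moment at which its call begins: read the wrist's pose just before it. calibration takes no time and is no camera call; for the wrist camera it gives the pose at the moment of the call.
- close_job(): hands the job in; it is judged then, once.
The state is a dict: "time_s": time; "q": joint angles; "dq": joint speeds; "effort": joint torques, N m; "tcp_pos": TCP position; "ee_rot": TCP orientation; "ft_force": force on the tool from outside, world axes, zero at the start; "ft_torque": the same for the moment, N m; "width": opening from 0.0 (shut) to 1.0 (fully open); "grasp_force": force on a finger pad.
Only numpy, scipy, OpenCV 4.12 (cv2) and the standard library are available. Lean on these libraries where they do the work, as an engineer would, in place of code of your own. Each camera call takes 0.05 s, during which the arm holds its last target. There are 200 camera calls.

## Task

Close the cradle's sliding jaw along its guide until the injector nozzle is held snugly end to end between the two jaws. Then lock the jaw with its black T-knob: the knob is only perched on the end of its thread, so first back it off anticlockwise until it clicks down into the thread start, then turn it clockwise all the way down until it stops. Let go of it, keep the nozzle snug, and leave the other things on the bench alone.

Things in the scene. Friction and masses are not known exactly. Their poses are not given: they have to be found in the camera images.
- cradle: Clamping cradle screwed to the bench: dark steel base plate 84 x 280 x 12 mm, origin under its centre, long side along its y axis, z up. At its -y end a fixed aluminium jaw 48 mm high, its face at y = -106 mm. From there to y = -2 mm a trough for the nozzle, 28 mm wide between two ribs 12 mm high, floor at z = 12 mm. At the +y end the sliding jaw.
- nozzle: Steel injector nozzle holder, 118 mm long (its y axis), about 20 mm thick, 0.16 kg, lying loose on the trough's floor with its length along the cradle's y; origin at the middle of its underside. It slides along when pushed; at the start it is some millimetres short of the fixed jaw.
- jaw_face (a point): Centre of the sliding jaw's pusher face (22 mm wide, 22 mm high, looking to the cradle's -y). Against it and the fixed jaw the nozzle's ends bear. The pusher is 34 mm long; behind it is the jaw block, 60 mm wide (x), 52 mm long (y), top 44 mm over the bench, its centre 60 mm behind this face.
- jaw (a joint): Sliding jaw, m: 0 is farthest closed (face at y = +4 mm of the cradle), 0.050 fully open; moves along the cradle's y. It slides with about 6 N of friction and stays where it is left. With the nozzle home against both jaws it reads about 0.008. It can be pushed on the block, or drawn along by the gripped T-knob.
- knob_grip (a point): Centre of the T-knob's grip bar, on the knob's vertical axis, which stands on the middle of the sliding jaw's block and travels with it. The bar is 90 mm long (point's x axis), 16 mm thick (y), 30 mm high (15 mm above and below this point), black with red ends; under it is a round hub of 36 mm diameter, 24 mm high. Grip it from above across the 16 mm. As perched its height over the bench is about 0.098, just after the click 0.092, fully down 0.085.
- knob (a joint): Turn of the T-knob about the vertical, rad; anticlockwise from above (backing off) positive. It starts perched somewhere between -1.1 and -0.5. The thread start is at 0: backed past 0 (best to +0.25; stop at +0.5), the knob falls 6 mm. Turned clockwise in the thread it goes down 3 mm per rad to the stop at -2.2. Turned clockwise from the perch without the click it binds cross-threaded at about -1.3; forced past that it jams. Friction 0.06 N m; it stays where it is left.
- knob_lift (a joint): Height of the T-knob on its thread, m: +0.0065 perched, 0 to 0.0015 just after the click, -0.0068 fully down. It falls by its own weight (0.17 kg, no spring), so a tight grip can hold it up past the thread start: let it loose or press it down there. It cannot come off (stop at 0.010).
- caliper: Digital caliper, 67 x 230 x 13 mm, bystander; origin under its middle.
- marker: Black and blue marker pen, 14 x 127 mm, bystander; origin under its middle.
- drift_punch: Brass drift punch, 13 x 104 mm, bystander; origin under its middle.
- oil_bottle: Dark oil bottle with a yellow-green spout, 44 x 45 x 152 mm, upright, bystander; origin under its base.
- breaker_bar: Breaker bar with black handle, 21 x 205 mm, bystander; origin under its middle.
- spray_can: Black spray can with white shoulder and red nozzle, 57 x 57 x 198 mm, upright, bystander; origin under its base.
Things that resemble listed ones, but are neither listed nor needed, are in the scene too. Leave any orange or red look-alike of the nozzle alone.

How it is judged:
By the outcome, as a careful person would: the job done as asked, in the order asked, and still so for the second after the job is handed in, with the robot touching nothing.
It also fails if it takes over 51 s, if anything falls off the work surface, if the arm or the gripper's body presses on something with over 40 N, if the wrist force passes 120 N, or if a joint passes its speed limit or range.

## Working session

There is one attempt and no reset: what is moved stays moved. The work goes in short steps, Python scripts to look and compute and a tool call to move; the robot and the scene stay as the last step left them, time stands still between calls to the robot, and variables do not carry over. Pictures are saved under pics/ and viewed, at most 10 in all, crops included, and the job is handed in when it is done.

Besides the shell and the picture viewer there is one more tool, called after "Request:" by a JSON object that holds its "api" and its "payload". step_arm: Moves the arm, as the interface text tells. Its arguments: {"type":"object","properties":{"grip":{"type":"array","items":{"type":"number"}},"dp":{"type":"array","items":{"type":"array","items":{"type":"number"}}},"rotation":{"type":"array","items":{"type":"array","items":{"type":"number"}}},"newtons":{"type":"number"}},"required":["grip","dp","rotation"]}

```bash
mkdir -p pics; cat > h.py <<'E'
import numpy as np, cv2
from workcell import read_state, get_image, calibration, close_job
def pt(c,u,v,d=None,z=None):
    K=np.array([[c['fx'],0,c['cx']],[0,c['fy'],c['cy']],[0,0,1.]])
    x,y=cv2.undistortPoints(np.array([[[u,v]]],float),K,np.array([c['k1'],0,0,0.]))[0,0]
    T=np.array(c['cam_to_world']); r=T[:3,:3]@[x,y,1]; o=T[:3,3]
    if d is None: d=(z-o[2])/r[2]
    return o+d*r
E
python3 - <<'E'
from h import *
s=read_state(); print(s)
for n in ("scene","top"):
    c=calibration(n); im,d=get_image(n); cv2.imwrite(f"pics/{n}0.png",im); np.save(f"{n}0.npy",d); print(n,c)
E
```

```text
{'time_s': 0.0, 'q': array([-1.37459449e+00,  3.51240641e-01,  1.65243515e+00,  2.90614288e-05,
        1.13911968e+00, -8.45900754e-02]), 'dq': array([-0.00172202, -0.00084333,  0.00035109, -0.0003878 , -0.00134446,
        0.00161594]), 'effort': array([ 7.43015989e-04, -5.06096256e+01, -2.91408831e+01, -1.98612787e-05,
        4.49856001e-03,  7.05485718e-06]), 'tcp_pos': array([ 152.38695877, -528.13055814,  244.75180136]), 'ee_rot': array([-3.14039636e+00, -1.27912119e-04,  2.80779664e-01]), 'ft_force': array([ 0.43340771,  1.29504443, -0.05424246]), 'ft_torque': array([-0.03189897, -0.00839763, -0.04109874]), 'grasp_force': 0.0, 'width': 0.9998848619884834}
scene {'fx': 471.53388278875843, 'fy': 471.53388278875843, 'cx': 324.1852062329931, 'cy': 206.3323232669518, 'k1': -0.05974862120509123, 'cam_to_world': array([[ 7.90450880e-01, -3.29534514e-01,  5.16327814e-01,
        -2.43952141e+02],
       [-6.12345662e-01, -4.04711070e-01,  6.79147804e-01,
        -1.16511411e+03],
       [-1.48390595e-02, -8.53004076e-01, -5.21693252e-01,
         8.78637033e+02],
       [ 0.00000000e+00,  0.00000000e+00,  0.00000000e+00,
         1.00000000e+00]])}
top {'fx': 375.55619286481584, 'fy': 375.55619286481584, 'cx': 317.3228915274522, 'cy': 202.82983677880046, 'k1': -0.026694076140617966, 'cam_to_world': array([[ 2.78595913e-02, -9.93078905e-01,  1.14097024e-01,
         4.10291886e+02],
       [-9.99569886e-01, -2.87221686e-02, -5.92277710e-03,
        -8.21315565e+01],
       [ 9.15889896e-03, -1.13882943e-01, -9.93451956e-01,
         1.31965452e+03],
       [ 0.00000000e+00,  0.00000000e+00,  0.00000000e+00,
         1.00000000e+00]])}
```

View pics/scene0.png

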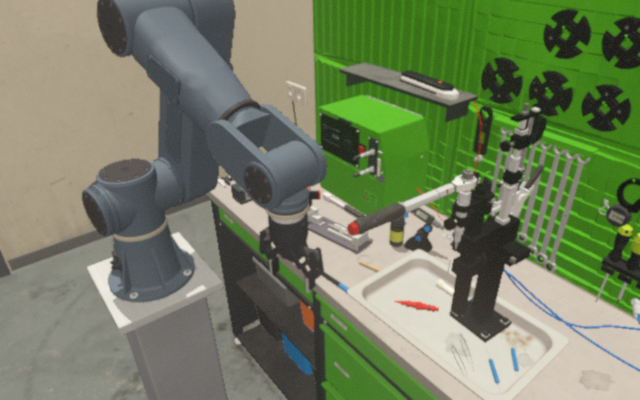

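View pics/top0.png

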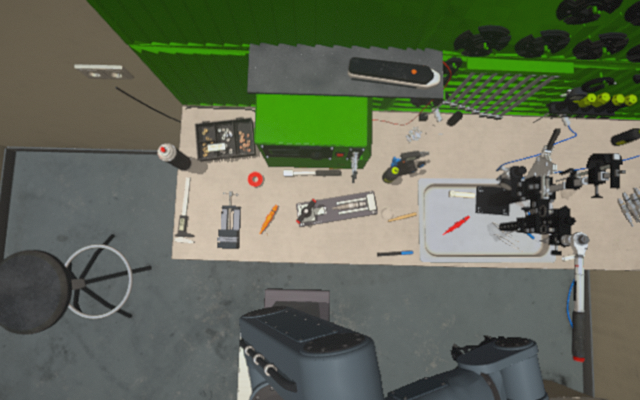

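The top view shows the cradle at about (297–377, 192–226), with the T-knob end on the left near (308,211). In the scene view it is half hidden behind the gripper. I'll enlarge the top view.

```bash
python3 - <<'E'
from h import *
im=cv2.imread("pics/top0.png"); cv2.imwrite("pics/top0c.png",cv2.resize(im[180:240,285:390],None,fx=7.5,fy=7.5,interpolation=cv2.INTER_CUBIC))
c=calibration("top"); d=np.load("top0.npy")
np.set_printoptions(precision=0,suppress=True,linewidth=200)
Z=np.array([[pt(c,u,v,d[v,u])[2] for u in range(292,382,2)] for v in range(188,230,2)])
print(Z)
E
```

```text
[[   2.    3.   -2.   -3.    0.   -5.   -4.   -1.    0.   -4.   -0.    2.   -2.   -3.   -6.   -5.   -4.   -5.    1.    2.   -2.   -1.   -2.    4.    5.   -3.   -3.   -4.    0.   -2.    1.    3.
    -2.   -3.    2.   -1.   -4.   -4.   -0.   -1.    0.    4.   -0.   -1.    0.]
 [   2.    5.   -5.   -2.   -3.    2.   -5.   -3.   -4.    2.   -3.    4.    4.   -0.    1.   -1.    0.   -2.   -5.    0.    2.    0.   -1.   -4.   -1.   -3.   -3.    0.    5.   -1.   -2.   -6.
    -3.   -7.   -1.    1.   -4.   -1.   -2.    2.   -0.    5.   -1.   -2.   -1.]
 [  -2.    1.    0.   -1.    1.   -1.   -2.   -4.   -2.   -2.   -5.    1.    0.    0.   -5.    3.   -6.    1.   -3.   -4.    0.    1.   -2.   -6.   -3.    0.   -1.   -3.   -3.    2.   -2.    0.
    -4.    1.   -5.   12.   11.   12.    7.   15.   17.   -1.   -2.   -5.    1.]
 [   4.   -2.   -6.    1.   -0.   -0.   -2.   -4.    0.   -2.   -4.   -1.    0.   -2.   -1.    4.   -4.   -6.   -2.   -1.    2.   -1.   -6.   -3.   -3.    0.   -3.   -0.   -5.   14.   10.   10.
     7.   12.    8.   10.   10.   12.   48.   51.   46.    6.    0.   -3.   -1.]

[... 3975 characters left out ...]
2.   -3.   -4.    2.    0.   -2.    2.    0.   -2.    3.    0.    1.
    -1.    2.   -4.    4.   -1.   -1.   -3.   -4.   -2.    1.    0.    3.   -2.]
 [  -4.    0.   -4.   -3.   11.   -0.   -4.   -2.    6.   -3.    1.   -3.   -1.   -0.    0.   -0.    1.   -5.   -5.    2.   -5.   -4.    3.   -3.    1.    4.   -1.   -3.   -4.   -0.    1.    2.
     4.   -3.   -3.   -1.   -4.   -2.   -5.    2.   -4.   -8.   -4.    3.   -4.]
 [  -1.    3.   -3.   -4.   -1.   -2.    1.   -0.   -4.   -0.    1.   -4.   -0.    2.   -2.    2.   -0.    2.   -1.   -3.    2.    0.   -0.    4.   -0.   -6.    1.   -5.   -3.   -2.   -2.   -1.
    -4.   -4.   -3.   -2.   -3.    1.    0.    1.    2.   -3.    2.   -1.    2.]]
```

View pics/top0c.png

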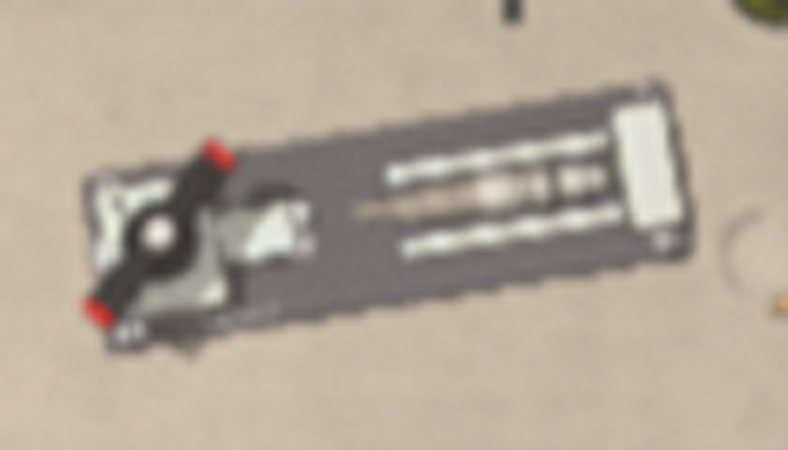

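The crop shows the knob bar running from (97,312) to (218,155) in crop pixels, with the fixed jaw at about (650,165). The nozzle lies near the fixed jaw. I'll fit both poses from the depth.

```bash
python3 - <<'E'
from h import *
c=calibration("top"); d=np.load("top0.npy")
P=np.array([pt(c,u,v,d[v,u]) for v in range(185,235) for u in range(288,386) if d[v,u]>0])
h=P[P[:,2]>104]; print("knob",h.mean(0),len(h),cv2.minAreaRect(h[:,:2].astype(np.float32)))
b=P[(P[:,2]>7)&(P[:,2]<18)]; print("base",cv2.minAreaRect(b[:,:2].astype(np.float32)))
f=P[(P[:,2]>40)&(P[:,2]<55)]; fj=f[f[:,1]<-150]; print("fixed",cv2.minAreaRect(fj[:,:2].astype(np.float32)),fj.mean(0))
bl=P[(P[:,2]>38)&(P[:,2]<50)&(P[:,1]>-150)];print("block",cv2.minAreaRect(bl[:,:2].astype(np.float32)))
pu=P[(P[:,2]>25)&(P[:,2]<38)&(P[:,1]>-150)];print("pusher",pu.min(0),pu.max(0))
for n,u,v in(("red1",285+97/7.5,180+312/7.5),("red2",285+218/7.5,180+155/7.5)): print(n,pt(c,u,v,z=113))
for n,u,v in(("bl",285+112/7.5,180+348/7.5),("br",285+690/7.5,180+258/7.5),("tr",285+662/7.5,180+85/7.5),("tl",285+85/7.5,180+180/7.5)): print(n,pt(c,u,v,z=12))
print("pusher face centre top", pt(c,285+305/7.5,180+228/7.5,z=34), "noz tip",pt(c,285+355/7.5,180+210/7.5,z=22))
E
```

```text
knob [523.04956969 -52.59403183 111.524032  ] 145 ((523.6202392578125, -52.663997650146484), (16.34436798095703, 92.90257263183594), 54.51799392700195)
base ((539.11865234375, -157.8535614013672), (285.23486328125, 138.61131286621094), 89.9297103881836)
fixed ((562.185302734375, -274.5932312011719), (64.86027526855469, 23.871179580688477), 11.986442565917969) [ 565.45849202 -273.39206337   46.46322432]
block ((524.1019287109375, -67.88965606689453), (58.567928314208984, 85.29106140136719), 3.7281527519226074)
pusher [ 490.1682351  -147.99903481   25.22601253] [552.29501184 -23.87462527  37.99637681]
red1 [486.36181107 -28.71023508 113.        ]
red2 [555.61359958 -78.59576963 113.        ]
bl [476.22215482 -31.7529711   12.        ]
br [ 525.76774907 -299.85955439   12.        ]
tr [ 606.94102526 -285.87714504   12.        ]
tl [554.22629895 -16.56250157  12.        ]
pusher face centre top [ 532.58549983 -119.20770329   34.        ] noz tip [ 542.76203884 -142.49869587   22.        ]
```

The numbers agree with each other:
- **Cradle:** yaw ≈ 10.9°, centre ≈ (541, -158).
- **Knob:** (523, -53), top at 112 mm. The bar's yaw is -35.5°, so the knob angle is ≈ -0.81.
- **Jaw:** ≈ 0.043.

I'll grip with tool yaw 144.5°, which keeps joint 6 in range for the whole turn. First I'll travel there at the present height.

Request:
{"api": "step_arm", "payload": {"grip": [1, 1, 1, 1, 1, 1, 1, 1, 1, 1], "dp": [[0.0305, -0.0221, 0], [0.0305, -0.0221, 0], [0.0305, -0.0221, 0], [0.0305, -0.0221, 0], [0.0305, -0.0221, 0], [0.0305, -0.0221, 0], [0.0305, -0.0221, 0], [0.0305, -0.0221, 0], [0.0305, -0.0221, 0], [0.0305, -0.0221, 0]], "rotation": [[0, 0, 0], [0, 0, 0], [0, 0, 0], [0, 0, 0], [0, 0, 0], [0, 0, 0], [0, 0, 0], [0, 0, 0], [0, 0, 0], [0, 0, 0]], "newtons": 40}}

```text
time_s: 0.93
tcp_pos: [384.9, -229.8, 245.2]
ee_rot: [-3.141, 0.0, 0.281]
ft_force: [-0.3, -0.7, 0.5]
width: 0.999
grasp_force: 0.0
```

Request:
{"api": "step_arm", "payload": {"grip": [1, 1, 1, 1, 1, 1, 1, 1, 1, 1], "dp": [[0.0305, -0.0221, 0], [0.0305, -0.0221, 0], [0.0305, -0.0221, 0], [0.0305, -0.0221, 0], [0.0305, -0.0221, 0], [0.0305, -0.0221, 0], [0, 0, 0], [0, 0, 0], [0, 0, 0], [0, 0, 0]], "rotation": [[0, 0, 0], [0, 0, 0], [0, 0, 0], [0, 0, 0], [0, 0, 0], [0, 0, 0], [0, 0, -7.1], [0, 0, -7.1], [0, 0, -7.1], [0, 0, -7.1]]}}

```text
time_s: 1.77
tcp_pos: [523.2, -53.1, 244.9]
ee_rot: [-3.141, 0.0, 0.783]
ft_force: [-1.1, 0.7, -0.6]
width: 1.003
grasp_force: 0.0
```

Request:
{"api": "step_arm", "payload": {"grip": [1, 1, 1, 1, 1, 1, 1, 1, 1, 1], "dp": [[0, 0, 0], [0, 0, 0], [0, 0, 0], [0, 0, 0], [0, 0, 0], [0, 0, 0], [0, 0, 0], [0, 0, 0], [0, 0, 0], [0, 0, 0]], "rotation": [[0, 0, -7.1], [0, 0, -7.1], [0, 0, -7.1], [0, 0, -7.1], [0, 0, -7.1], [0, 0, -7.1], [0, 0, -7.1], [0, 0, -7.1], [0, 0, -7.1], [0, 0, -7.1]]}}

```text
time_s: 2.6
tcp_pos: [523.1, -53.4, 245.0]
ee_rot: [-3.141, -0.0, 2.022]
ft_force: [0.8, -0.4, -0.8]
width: 0.999
grasp_force: 0.0
```

Request:
{"api": "step_arm", "payload": {"grip": [1, 1, 1, 1, 1, 1], "dp": [[0, 0, 0], [0, 0, 0], [0, 0, 0], [0, 0, 0], [0, 0, 0], [0, 0, 0]], "rotation": [[0, 0, -7.1], [0, 0, -7.1], [0, 0, -7.1], [0, 0, -7.1], [0, 0, 0], [0, 0, 0]]}}

```text
time_s: 3.1
tcp_pos: [523.2, -53.4, 245.1]
ee_rot: [-3.141, -0.0, 2.507]
ft_force: [0.2, -0.3, 1.1]
width: 1.004
grasp_force: 0.0
```

```bash
python3 - <<'E'
from h import *
s=read_state(); print(s['time_s'],s['tcp_pos'],s['ee_rot'],s['q'])
c=calibration("wrist"); im,d=get_image("wrist"); cv2.imwrite("pics/w1.png",im); np.save("w1.npy",d); np.save("w1c.npy",c,allow_pickle=True)
ys,xs=np.mgrid[0:400:3,0:640:3]
P=np.array([np.r_[pt(c,u,v,d[v,u]),u,v] for u,v in zip(xs.ravel(),ys.ravel()) if d[v,u]>0])
m=(P[:,2]>104)&(P[:,2]<120)&(np.hypot(P[:,0]-523,P[:,1]+53)<65); h=P[m]; print(len(h),h.mean(0),cv2.minAreaRect(h[:,:2].astype(np.float32)))
f=P[(P[:,2]>35)&(P[:,2]<55)]; print(f[:,:3].min(0),f[:,:3].max(0))
E
```

```text
3.1 [523.21161518 -53.42409242 245.08998153] [-3.14138699e+00 -3.96464301e-04  2.50745176e+00] [-1.90277991e-01  3.07542752e-01  1.71343941e+00 -1.71885993e-05
  1.12105686e+00 -1.12692599e+00]
278 [521.05785965 -53.18885344 112.53269182 319.68345324 186.91726619] ((522.6390380859375, -54.44805908203125), (15.946101188659668, 92.0142593383789), 54.5246696472168)
[ 432.16585573 -460.11220381   35.02790995] [821.9894895  231.19933834  54.93407529]
```

View pics/w1.png

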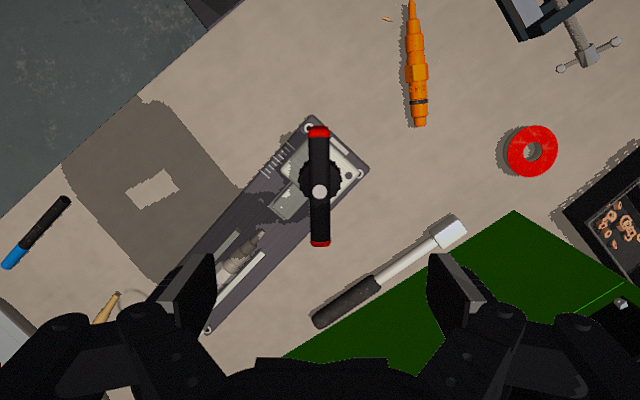

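The wrist view shows the bar upright, from (318,127) to (320,245), with its centre screw at (319,191). The tool lines up to within about 1 mm and 1°. I'll descend with the tips ending at z ≈ 87, above the hub top at 83, and grip.

Request:
{"api": "step_arm", "payload": {"grip": [1, 1, 1, 1, 1, 0, 0, 0, 0, 0], "dp": [[0, -0.001, 0.034], [0, 0, 0.034], [0, 0, 0.034], [0, 0, 0.03], [0, 0, 0.012], [0, 0, 0], [0, 0, 0], [0, 0, 0], [0, 0, 0], [0, 0, 0]], "rotation": [[0, 0, -0.9], [0, 0, 0], [0, 0, 0], [0, 0, 0], [0, 0, 0], [0, 0, 0], [0, 0, 0], [0, 0, 0], [0, 0, 0], [0, 0, 0]], "newtons": 30}}

```text
time_s: 3.98
tcp_pos: [523.3, -54.4, 102.5]
ee_rot: [3.141, 0.002, 2.526]
ft_force: [1.1, -0.4, 0.2]
width: 0.303
grasp_force: 0.0
```

Request:
{"api": "step_arm", "payload": {"grip": [0, 0, 0], "dp": [[0, 0, 0], [0, 0, 0], [0, 0, 0]], "rotation": [[0, 0, 0], [0, 0, 0], [0, 0, 0]]}}

```text
time_s: 4.23
tcp_pos: [523.0, -54.5, 101.9]
ee_rot: [3.142, 0.001, 2.527]
ft_force: [-1.4, -3.2, 5.7]
width: 0.18
grasp_force: 35.5
```

Gripped: 0.18 is about 15 mm. Next I'll draw the jaw along the cradle's -y, which is (-0.72, -0.69) in tool axes. About 35 mm is expected.

Request:
{"api": "step_arm", "payload": {"grip": [0, 0, 0, 0, 0, 0, 0, 0, 0, 0], "dp": [[-0.0021, -0.0021, 0], [-0.0021, -0.0021, 0], [-0.0021, -0.0021, 0], [-0.0021, -0.0021, 0], [-0.0021, -0.0021, 0], [-0.0021, -0.0021, 0], [-0.0021, -0.0021, 0], [-0.0021, -0.0021, 0], [-0.0021, -0.0021, 0], [0, 0, 0]], "rotation": [[0, 0, 0], [0, 0, 0], [0, 0, 0], [0, 0, 0], [0, 0, 0], [0, 0, 0], [0, 0, 0], [0, 0, 0], [0, 0, 0], [0, 0, 0]]}}

```text
time_s: 5.07
tcp_pos: [527.9, -80.4, 101.9]
ee_rot: [3.14, 0.001, 2.526]
ft_force: [-0.6, 3.8, 6.2]
width: 0.186
grasp_force: 35.5
```

Request:
{"api": "step_arm", "payload": {"grip": [0, 0, 0, 0, 0, 0], "dp": [[-0.0007, -0.0007, 0], [-0.0007, -0.0007, 0], [-0.0007, -0.0007, 0], [-0.0007, -0.0007, 0], [-0.0007, -0.0007, 0], [-0.0007, -0.0007, 0]], "rotation": [[0, 0, 0], [0, 0, 0], [0, 0, 0], [0, 0, 0], [0, 0, 0], [0, 0, 0]]}}

```text
time_s: 5.57
tcp_pos: [528.8, -85.6, 101.9]
ee_rot: [3.14, 0.0, 2.526]
ft_force: [-0.0, 7.9, 7.2]
width: 0.184
grasp_force: 35.5
```

```bash
python3 - <<'E'
from h import *
for n in ("scene","wrist","top"):
    c=calibration(n); im,d=get_image(n); cv2.imwrite(f"pics/{n}2.png",im)
E
```

```text
(no output)
```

View pics/wrist2.png

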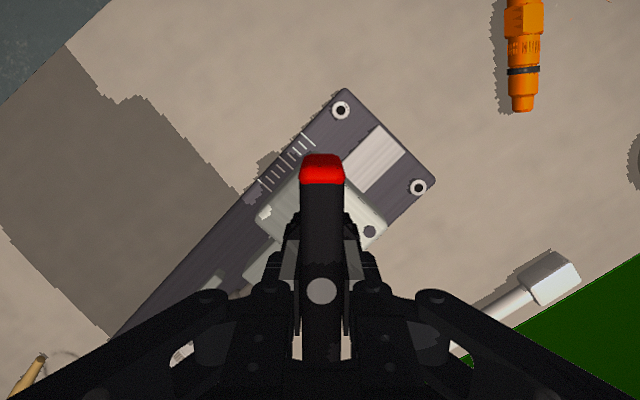

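The wrist view shows the bar held centrally between the pads, around (321,290), but the fingers hide the nozzle. I'll carry on gently until the force rises.

Request:
{"api": "step_arm", "payload": {"grip": [0, 0, 0, 0, 0], "dp": [[-0.0005, -0.0005, 0], [-0.0005, -0.0005, 0], [-0.0005, -0.0005, 0], [-0.0005, -0.0005, 0], [0, 0, 0]], "rotation": [[0, 0, 0], [0, 0, 0], [0, 0, 0], [0, 0, 0], [0, 0, 0]]}}

```text
time_s: 6.13
tcp_pos: [529.4, -88.5, 101.9]
ee_rot: [3.14, 0.001, 2.526]
ft_force: [0.7, 6.3, 4.9]
width: 0.183
grasp_force: 35.5
```

Request:
{"api": "step_arm", "payload": {"grip": [0, 0, 0, 0, 0], "dp": [[-0.0004, -0.0004, 0], [-0.0004, -0.0004, 0], [-0.0004, -0.0004, 0], [-0.0004, -0.0004, 0], [0, 0, 0]], "rotation": [[0, 0, 0], [0, 0, 0], [0, 0, 0], [0, 0, 0], [0, 0, 0]]}}

```text
time_s: 6.55
tcp_pos: [529.6, -89.9, 101.8]
ee_rot: [3.139, -0.001, 2.526]
ft_force: [0.5, 12.6, 6.9]
width: 0.181
grasp_force: 35.7
```

Request:
{"api": "step_arm", "payload": {"grip": [0, 0, 0, 0], "dp": [[-0.0003, -0.0003, 0], [-0.0003, -0.0003, 0], [-0.0003, -0.0003, 0], [0, 0, 0]], "rotation": [[0, 0, 0], [0, 0, 0], [0, 0, 0], [0, 0, 0]]}}

```text
time_s: 6.88
tcp_pos: [529.6, -90.3, 101.8]
ee_rot: [3.138, -0.002, 2.526]
ft_force: [-0.6, 19.1, 9.1]
width: 0.181
grasp_force: 36.0
```

The jaw has stopped and the force rose to 19 N after about 36 mm, which matches the expected snug position. I'll ease the preload slightly and back the knob off by about 60°, to +0.25.

Request:
{"api": "step_arm", "payload": {"grip": [0, 0, 0, 0, 0, 0, 0, 0, 0, 0], "dp": [[0.0003, 0.0003, 0], [0, 0, 0], [0, 0, 0], [0, 0, 0], [0, 0, 0], [0, 0, 0], [0, 0, 0], [0, 0, 0], [0, 0, 0], [0, 0, 0]], "rotation": [[0, 0, 0], [0, 0, -6.7], [0, 0, -6.7], [0, 0, -6.7], [0, 0, -6.7], [0, 0, -6.7], [0, 0, -6.7], [0, 0, -6.7], [0, 0, -6.7], [0, 0, -6.7]]}}

```text
time_s: 7.72
tcp_pos: [529.4, -90.7, 101.1]
ee_rot: [3.139, 0.001, -2.699]
ft_force: [1.7, 10.1, -1.8]
width: 0.177
grasp_force: 34.4
```

```bash
python3 - <<'E'
from h import *
s=read_state(); print(s['tcp_pos'],s['ee_rot'],s['q'],s['ft_force'],s['ft_torque'],s['width'])
E
```

```text
[529.37899981 -90.65870155 101.14394003] [ 3.13921371e+00  1.24475372e-03 -2.69886622e+00] [-0.25752555  0.52280114  1.80026803  0.00358813  0.81910787 -2.2735008 ] [ 1.66956776 10.11873806 -1.80479094] [ 2.06300153 -0.50369729 -0.07419419] 0.1768810859658114
```

Request:
{"api": "step_arm", "payload": {"grip": [0.35, 0.35, 0.35, 0.35], "dp": [[0, 0, 0], [0, 0, 0], [0, 0, 0], [0, 0, 0]], "rotation": [[0, 0, 0], [0, 0, 0], [0, 0, 0], [0, 0, 0]]}}

```text
time_s: 8.05
tcp_pos: [529.3, -92.4, 101.3]
ee_rot: [-3.142, 0.0, -2.706]
ft_force: [0.2, -0.2, -1.1]
width: 0.354
grasp_force: 0.0
```

```bash
python3 - <<'E'
from h import *
s=read_state(); print(s['tcp_pos'],s['ee_rot'],s['ft_force'],s['width'])
c=calibration("wrist"); im,d=get_image("wrist"); cv2.imwrite("pics/w3.png",im)
o=np.array(c['cam_to_world'])[:3,3]
P=np.array([np.r_[pt(c,u,v,d[v,u]),u,v] for u in range(230,410,2) for v in range(100,390,2) if d[v,u]>0])
m=(P[:,2]>98)&(P[:,2]<122)
print(np.histogram(P[m,2],bins=np.arange(98,123,1)))
b=P[(P[:,2]>35)&(P[:,2]<55)&(abs(P[:,1]+90)<70)];print(np.median(b[:,2]))
E
```

```text
[529.29564251 -92.40837541 101.29695938] [-3.14153546e+00  3.75972125e-06 -2.70562304e+00] [ 0.2298368  -0.19295907 -1.07349404] 0.3536692815404629
(array([ 27,  29,  27,  20,  45, 104, 132, 312, 778, 680, 125,  20,  29,
        32,  29,  25,  35,  37,  38,  30,  28,  22,  24,  24]), array([ 98,  99, 100, 101, 102, 103, 104, 105, 106, 107, 108, 109, 110,
       111, 112, 113, 114, 115, 116, 117, 118, 119, 120, 121, 122]))
42.43527126217907
```

View pics/w3.png

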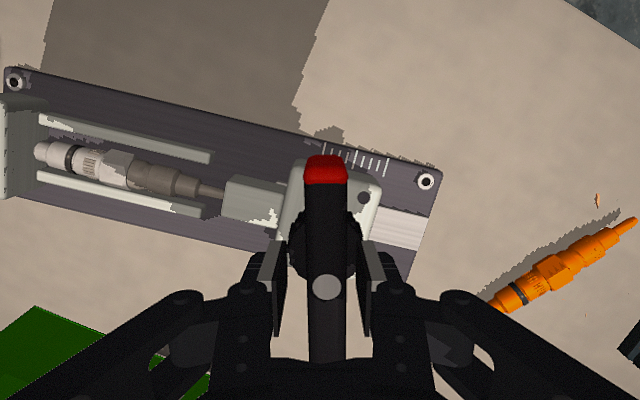

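The knob top is now at about 107 mm, down from 112.5, so the click has happened. The wrist view shows the pusher on the nozzle tip at about (225,190) and the nozzle's other end at about (35,150), by the fixed jaw. I'll measure both ends with the depth.

```bash
python3 - <<'E'
from h import *
c=calibration("wrist"); im,d=get_image("wrist"); cv2.imwrite("pics/w3c.png",cv2.resize(im[60:240,0:300],None,fx=2.6,fy=2.6,interpolation=cv2.INTER_CUBIC))
psi=np.radians(10.8); Y=np.array([-np.sin(psi),np.cos(psi)]);X=np.array([np.cos(psi),np.sin(psi)])
K=np.array([529.3,-91.])
np.set_printoptions(precision=0,suppress=True,linewidth=220)
# along the nozzle axis line pixels
for t in np.r_[np.arange(-.17,.1,.012),np.arange(.85,1.15,.02)]:
    u,v=35+t*190,150+t*40
    u,v=int(round(u)),int(round(v))
    if u<0 or d[v,u]==0: continue
    p=pt(c,u,v,d[v,u]); q=p[:2]-K; print((u,v),"x %.1f y %.1f z %.1f"%(q@X,q@Y,p[2]))
E
```

```text
(3, 143) x -4.3 y -177.8 z 46.8
(5, 144) x -4.0 y -176.6 z 46.8
(7, 144) x -3.9 y -176.4 z 45.8
(10, 145) x -3.0 y -176.5 z 43.6
(12, 145) x -2.6 y -176.9 z 41.7
(14, 146) x -1.8 y -176.9 z 40.3
(16, 146) x -1.8 y -176.5 z 39.3
(19, 147) x -0.6 y -177.0 z 36.5
(21, 147) x -0.3 y -177.2 z 34.8
(23, 148) x 0.4 y -176.9 z 33.7
(26, 148) x 0.6 y -176.7 z 31.7
(28, 148) x 0.8 y -176.4 z 30.5
(30, 149) x 1.7 y -176.6 z 28.7
(32, 149) x 2.0 y -176.7 z 27.0
(35, 150) x 2.0 y -174.5 z 27.4
(37, 150) x 1.4 y -172.6 z 28.3
(39, 151) x 1.6 y -171.1 z 28.6
(41, 151) x 1.6 y -170.4 z 27.8
(44, 152) x 1.4 y -167.8 z 28.9
(46, 152) x 0.6 y -165.6 z 30.1
(48, 153) x 0.9 y -164.4 z 30.2
(51, 153) x 0.3 y -162.1 z 30.7
(53, 154) x 0.5 y -160.6 z 31.1
(196, 184) x -0.9 y -77.1 z 26.7
(200, 185) x 0.2 y -75.5 z 23.7
(204, 186) x 0.0 y -72.9 z 24.2
(208, 186) x -0.1 y -71.0 z 22.7
(212, 187) x -0.1 y -68.5 z 22.9
(216, 188) x -0.1 y -66.0 z 23.0
(219, 189) x 0.3 y -64.3 z 22.1
(223, 190) x 0.0 y -61.7 z 23.0
(227, 190) x -5.1 y -56.5 z 37.0
(231, 191) x -5.1 y -54.2 z 37.1
(235, 192) x -5.4 y -51.8 z 37.8
(238, 193) x -4.8 y -50.2 z 36.5
(242, 194) x -5.2 y -47.7 z 37.9
(246, 194) x -5.5 y -45.7 z 37.0
(250, 195) x -5.5 y -43.4 z 37.0
```

View pics/w3c.png

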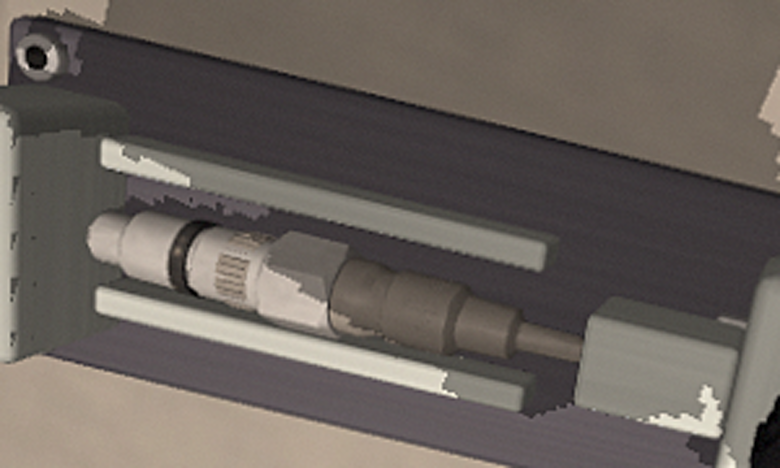

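The fixed face is at -176.7 and the pusher face at about -58.5, so the gap is ≈118 mm and the nozzle is home at both ends. I'll go down 6 mm, regrip and turn clockwise, following the thread down at about 0.35 mm per row.

Request:
{"api": "step_arm", "payload": {"grip": [0.35, 0.35, 0, 0, 0, 0], "dp": [[0, 0, 0.003], [0, 0, 0.003], [0, 0, 0], [0, 0, 0], [0, 0, 0], [0, 0, 0]], "rotation": [[0, 0, 0], [0, 0, 0], [0, 0, 0], [0, 0, 0], [0, 0, 0], [0, 0, 0]], "newtons": 35}}

```text
time_s: 8.65
tcp_pos: [528.6, -91.5, 94.9]
ee_rot: [3.139, -0.001, -2.704]
ft_force: [-2.8, 6.4, 0.5]
width: 0.181
grasp_force: 36.3
```

Request:
{"api": "step_arm", "payload": {"grip": [0, 0, 0, 0, 0, 0], "dp": [[0, 0, 0], [0, 0, 0], [0, 0, 0.0003], [0, 0, 0.0003], [0, 0, 0.0003], [0, 0, 0.0003]], "rotation": [[0, 0, 7], [0, 0, 7], [0, 0, 7], [0, 0, 7], [0, 0, 7], [0, 0, 7]]}}

```text
time_s: 9.15
tcp_pos: [528.2, -90.4, 93.3]
ee_rot: [3.139, -0.004, 2.84]
ft_force: [-0.6, 14.4, -1.3]
width: 0.185
grasp_force: 36.5
```

```bash
python3 - <<'E'
from h import *
s=read_state(); print(s['tcp_pos'],s['ee_rot'],s['ft_force'],s['ft_torque'],s['width'])
E
```

```text
[528.18051089 -90.41163247  93.2981462 ] [ 3.13946351 -0.00397686  2.83999827] [-0.59364406 14.4045115  -1.27080401] [2.57834367 0.1895251  0.10847861] 0.18495314251321324
```

Request:
{"api": "step_arm", "payload": {"grip": [0, 0, 0, 0, 0, 0, 0, 0, 0, 0], "dp": [[0, 0, 0.0003], [0, 0, 0.0003], [0, 0, 0.0003], [0, 0, 0.0004], [0, 0, 0.0004], [0, 0, 0.0004], [0, 0, 0.0004], [0, 0, 0.0004], [0, 0, 0.0004], [0, 0, 0.0004]], "rotation": [[0, 0, 7], [0, 0, 7], [0, 0, 7], [0, 0, 7], [0, 0, 7], [0, 0, 7], [0, 0, 7], [0, 0, 7], [0, 0, 7], [0, 0, 7]]}}

```text
time_s: 9.98
tcp_pos: [529.5, -89.6, 90.0]
ee_rot: [3.141, -0.004, 1.618]
ft_force: [6.4, 23.1, -2.3]
width: 0.184
grasp_force: 36.1
```

```bash
python3 - <<'E'
from h import *
s=read_state(); print(s['tcp_pos'],s['ee_rot'],s['ft_force'],s['ft_torque'],s['width'])
E
```

```text
[529.4946029  -89.60187412  90.03588264] [ 3.14135721 -0.00406459  1.61788919] [ 6.3938304  23.05674849 -2.25398876] [ 3.77493865 -1.05412087  0.1647651 ] 0.18423922063551829
```

Turning well. I'll ease the sideways load by 0.8 mm (tool +x is now world +y) and finish to the stop.

Request:
{"api": "step_arm", "payload": {"grip": [0, 0, 0, 0, 0, 0, 0], "dp": [[0.0008, 0, 0.0003], [0, 0, 0.0003], [0, 0, 0.0003], [0, 0, 0.0003], [0, 0, 0], [0, 0, 0], [0, 0, 0]], "rotation": [[0, 0, 7], [0, 0, 7], [0, 0, 7], [0, 0, 5], [0, 0, 3], [0, 0, 3], [0, 0, 0]]}}

```text
time_s: 10.57
tcp_pos: [530.0, -89.7, 89.1]
ee_rot: [3.141, -0.003, 1.064]
ft_force: [6.8, 16.7, -0.8]
width: 0.179
grasp_force: 45.8
```

```bash
python3 - <<'E'
from h import *
s=read_state(); print(s['tcp_pos'],s['ee_rot'],s['ft_force'],s['ft_torque'],s['width'])
E
```

```text
[530.03622353 -89.68306559  89.1493566 ] [ 3.14133683e+00 -2.54621124e-03  1.06403928e+00] [ 6.8496872  16.74590065 -0.8121502 ] [ 2.7313628  -1.07736816  0.90505805] 0.17873188706729126
```

Request:
{"api": "step_arm", "payload": {"grip": [0, 0, 0], "dp": [[0, 0, 0], [0, 0, 0], [0, 0, 0]], "rotation": [[0, 0, 3], [0, 0, 0], [0, 0, 0]]}}

```text
time_s: 10.82
tcp_pos: [530.1, -89.7, 89.2]
ee_rot: [3.141, -0.002, 1.016]
ft_force: [6.2, 15.5, -1.3]
width: 0.181
grasp_force: 58.5
```

```bash
python3 - <<'E'
from h import *
s=read_state(); print(s['tcp_pos'],s['ee_rot'],s['ft_force'],s['ft_torque'],s['width'],s['grasp_force'])
E
```

```text
[530.06022663 -89.685962    89.18417711] [ 3.14123179e+00 -2.25000441e-03  1.01603100e+00] [ 6.15450857 15.48406702 -1.25251979] [ 2.78899629 -1.12143634  1.46594543] 0.1806094528633298 58.50993821863085
```

The torque rises against the stop (1.47 N m) with no more descent, so the knob is fully down. I'll relax the twist slightly, open and retreat upward.

Request:
{"api": "step_arm", "payload": {"grip": [0, 0.6, 0.6, 0.6, 0.6, 0.8, 0.8, 0.8, 0.8, 0.8], "dp": [[0, 0, 0], [0, 0, 0], [0, 0, 0], [0, 0, 0], [0, 0, -0.01], [0, 0, -0.03], [0, 0, -0.03], [0, 0, -0.03], [0, 0, -0.03], [0, 0, -0.02]], "rotation": [[0, 0, -3], [0, 0, 0], [0, 0, 0], [0, 0, 0], [0, 0, 0], [0, 0, 0], [0, 0, 0], [0, 0, 0], [0, 0, 0], [0, 0, 0]]}}

```text
time_s: 11.65
tcp_pos: [529.7, -91.8, 243.0]
ee_rot: [3.138, -0.001, 1.066]
ft_force: [0.1, -0.4, -0.3]
width: 0.799
grasp_force: 0.0
```

```bash
python3 - <<'E'
from h import *
s=read_state(); print(s['time_s'],s['tcp_pos'],s['ee_rot'],s['ft_force'],s['width'])
c=calibration("wrist"); im,d=get_image("wrist"); cv2.imwrite("pics/w4.png",im)
P=np.array([np.r_[pt(c,u,v,d[v,u]),u,v] for u in range(0,640,2) for v in range(0,400,2) if d[v,u]>0])
P=P[np.linalg.norm(P[:,:2]-[529.5,-91],axis=1)<200]
h=P[(P[:,2]>93)&(P[:,2]<112)&(np.hypot(P[:,0]-529.5,P[:,1]+91)<60)]
r=cv2.minAreaRect(h[:,:2].astype(np.float32)); print("knob top",np.median(h[:,2]),r)
psi=np.radians(10.8); Y=np.array([-np.sin(psi),np.cos(psi)]);X=np.array([np.cos(psi),np.sin(psi)])
q=P[:,:2]-r[0]; x,y=q@X,q@Y
f=(abs(x)<18)&(y<-150)&(P[:,2]>32)&(P[:,2]<44); print("fixed face y",np.median(y[f]),f.sum())
g=(abs(x)<9)&(y<-30)&(y>-75)&(P[:,2]>31)&(P[:,2]<42); print("pusher top z,ymin",np.median(P[g,2]) if g.any() else None,y[g].min() if g.any() else None)
n=(abs(x)<8)&(y<-100)&(P[:,2]>18)&(P[:,2]<31); print("nozzle end",np.sort(y[n])[:5])
E
```

```text
11.65 [529.66368912 -91.81892331 242.96473998] [ 3.13831788e+00 -7.30659567e-04  1.06550663e+00] [ 0.09324142 -0.42419653 -0.32168691] 0.7991980429122031
knob top 99.3916907758672 ((530.2164306640625, -88.70062255859375), (92.5627212524414, 16.000289916992188), 64.8977279663086)
fixed face y nan 0
pusher top z,ymin 36.89084693444033 -60.18687580192645
nozzle end [-144.66042891 -141.59175246 -141.46134435 -138.91770545 -138.4705356 ]
  return _methods._mean(a, axis=axis, dtype=dtype,
  ret = ret.dtype.type(ret / rcount)
```

View pics/w4.png

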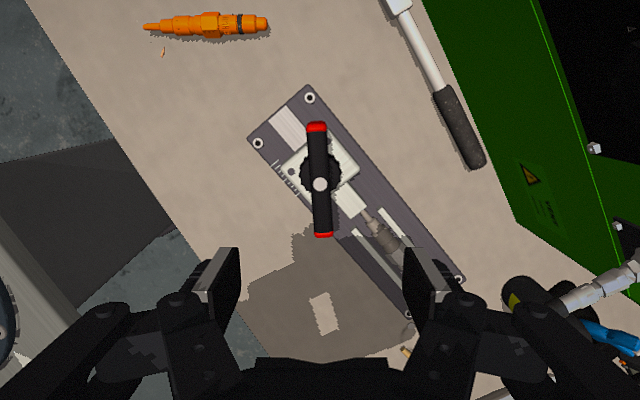

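The knob top is at 99.4 mm, which puts the grip at 84.4 (fully down). The bar's yaw of 64.9° gives a knob angle of -2.2, so it's at the stop. A finger hides the fixed jaw at about (430,290), so I'll shift the tool to check that the nozzle is snug.

Request:
{"api": "step_arm", "payload": {"grip": [0.8, 0.8, 0.8, 0.8, 0.8], "dp": [[-0.035, 0, 0], [-0.035, 0, 0], [-0.035, 0, 0], [0, 0, 0], [0, 0, 0]], "rotation": [[0, 0, 0], [0, 0, 0], [0, 0, 0], [0, 0, 0], [0, 0, 0]]}}

```text
time_s: 12.12
tcp_pos: [477.8, -184.7, 239.7]
ee_rot: [3.141, 0.0, 1.063]
ft_force: [0.5, 0.2, -0.5]
width: 0.796
grasp_force: 0.0
```

```bash
python3 - <<'E' 2>/dev/null
from h import *
s=read_state(); print(s['time_s'],s['tcp_pos'])
c=calibration("wrist"); im,d=get_image("wrist"); cv2.imwrite("pics/w5.png",cv2.resize(im[0:220,240:540],None,fx=2.6,fy=2.6,interpolation=cv2.INTER_CUBIC))
P=np.array([np.r_[pt(c,u,v,d[v,u]),u,v] for u in range(640) for v in range(400) if d[v,u]>0])
P=P[np.linalg.norm(P[:,:2]-[529.5,-151],axis=1)<200]
h=P[(P[:,2]>93)&(P[:,2]<112)&(np.hypot(P[:,0]-529.5,P[:,1]+91)<60)]
r=cv2.minAreaRect(h[:,:2].astype(np.float32)); print("knob top",np.median(h[:,2]),r)
psi=np.radians(10.8); Y=np.array([-np.sin(psi),np.cos(psi)]);X=np.array([np.cos(psi),np.sin(psi)])
q=P[:,:2]-r[0]; x,y=q@X,q@Y
f=(abs(x)<20)&(y<-150)&(y>-182)&(P[:,2]>34)&(P[:,2]<44); print("fixed face y",np.median(y[f]),f.sum())
t=(abs(x)<20)&(y<-150)&(P[:,2]>45)&(P[:,2]<52); print("fixed top ymax",np.sort(y[t])[-40::8])
g=(abs(x)<9)&(y<-40)&(y>-75)&(P[:,2]>33)&(P[:,2]<40); print("pusher ymin",np.sort(y[g])[:40:8])
n=(abs(x)<5)&(y<-100)&(P[:,2]>20)&(P[:,2]<31); print("nozzle end",np.sort(y[n])[:60:10])
E
```

```text
12.1167 [ 477.78027758 -184.70095838  239.70536942]
knob top 99.43897019139473 ((525.3106689453125, -99.39083862304688), (72.48483276367188, 16.33277130126953), 65.01210021972656)
fixed face y -169.07631199602167 182
fixed top ymax [-169.50166888 -169.42331159 -169.22998793 -169.06489655 -168.82775447]
pusher ymin [-51.03674307 -50.46087757 -50.01644134 -49.48019957 -49.00852043]
nozzle end [-169.59799783 -169.1500308  -168.99975867 -168.81656626 -166.71425258
 -162.30483223]
```

View pics/w5.png

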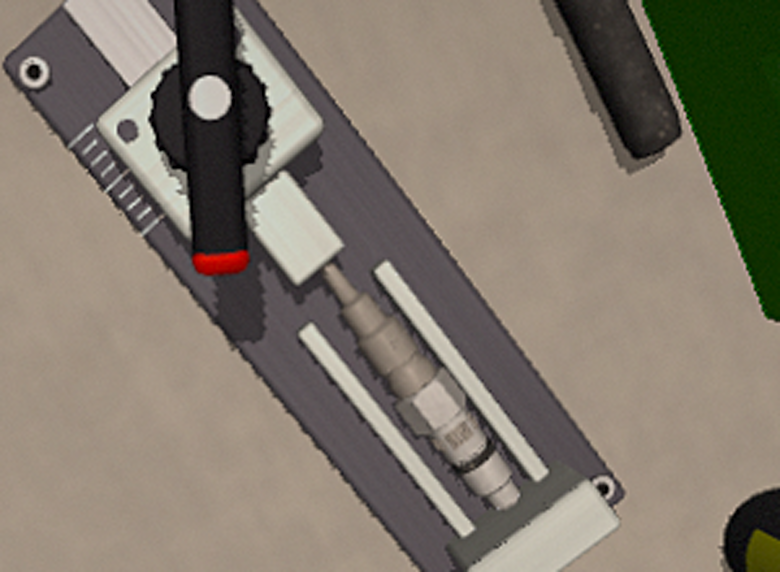

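The view shows the nozzle tip at the pusher at about (335,268) and its other end at the fixed jaw at about (510,500). The gap from face to face measures 118 mm, the nozzle's own length, so it is snug. The knob is down and the gripper is clear, so I'll hand the job in.

```bash
python3 -c "
from workcell import close_job
print(close_job())"
```

```text
the job is handed in; nothing more can be done
None
```

The job is handed in at about 12 s: the nozzle is snug between the jaws (gap measured at 118 mm), the knob was backed off until it clicked and then turned down to its stop at about -2.2 rad, and the gripper has let go and is clear.

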